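# Lock the filter lid of the studio fume filter with its two quarter-turn fasteners

## Task

The top lid of the fume filter unit on the cutting mat stands slightly ajar on its springy seal. Using only a fingertip set in the slot, push the lid down and turn each of its two quarter-turn fasteners clockwise to its stop, so that both are fully turned and the lid stays locked shut by itself. Do not grip, lift or open the lid, leave everything else where it stands, and take the hand away at the end.

Things in the scene. Friction and masses are not known exactly. Their poses are not given: they have to be found in the camera images.
- filter_unit: grey bench fume filter unit 260 (own x) x 340 (y) x 130 mm tall, fixed; origin under its centre, on the 3 mm cutting mat; x from its louvred front (robot side) to the rear, y left, z up. The lid covers the front 188 mm of the top, the fixed rear deck the last 70 mm, both 130 mm above the origin. Fastener axes at x -85 mm, y +100 and -100 mm; slot floors 117 mm above the origin when the lid is shut
- filter_lid (a joint): opening of the lid, rad, about its hinge at the unit's x +58 mm, 112 mm above the origin, along y; 0 = fully down, grows as the free front edge rises. Lid 188 x 334 x 18 mm, about 0.4 kg; free, it floats on its springy seal near 0.06 (front edge 11 mm up); 6 to 7 N down at a fastener presses it home, and it rises again when let go unless locked. Locked it stays near 0.01
- fastener_left (a joint): turn of the left fastener (y +100 mm), rad: 0 unlocked, slot square to the lid's free edge; grows turning CLOCKWISE seen from above; 1.571 its stop, locked, slot parallel to that edge. Starts at 0 to 0.35. Friction about 0.05 N m (4 N at 15 mm from the axis), up to twice that under the keeper; stays where left. Jams near 0.6 unless the lid is pressed down, so its hidden tongue clears the keeper
- fastener_right (a joint): turn of the right fastener (y -100 mm), rad: 0 unlocked, slot square to the lid's free edge; grows turning CLOCKWISE seen from above; 1.571 its stop, locked, slot parallel to that edge. Starts at 0 to 0.35. Friction about 0.05 N m (4 N at 15 mm from the axis), up to twice that under the keeper; stays where left. Jams near 0.6 unless the lid is pressed down, so its hidden tongue clears the keeper
- fastener_left_slot (a point): centre of the left fastener's slot floor, on its turning axis; z up the axis, x along the slot. The fastener is a round rotor 68 mm across, sunk flush in the lid. The slot runs straight across its middle: 28 mm wide, 62 mm long up to the round wall of the lid's hole, open above, 13 mm deep from the lid's top to this floor. Rides on the lid: sinks about 8 mm as the lid is pressed home
- fastener_right_slot (a point): centre of the right fastener's slot floor, on its turning axis; z up the axis, x along the slot. The fastener is a round rotor 68 mm across, sunk flush in the lid. The slot runs straight across its middle: 28 mm wide, 62 mm long up to the round wall of the lid's hole, open above, 13 mm deep from the lid's top to this floor. Rides on the lid: sinks about 8 mm as the lid is pressed home
- thread_spool: white plastic spool of dark red thread standing on the filter unit's rear deck, 36 mm across, 50 mm tall; origin under its centre
- bead_jar: small clear jar with a metal cap standing on the filter unit's rear deck, 42 mm across, 52 mm tall; origin under its centre
- glue_bottle: white glue bottle standing to the left of the filter unit, 48 mm across, 125 mm tall; origin under its centre
- tape_roll: roll of masking tape lying flat to the left of the filter unit, 90 mm across, 25 mm tall; origin under its centre
- pliers: pliers lying flat to the right of the filter unit, about 150 mm long, 11 mm thick; origin under the pivot
- scissors: scissors lying flat in front of the filter unit, about 155 mm long, 9 mm thick; origin under the pivot
- craft_knife: retracted craft knife lying flat in front of the filter unit, about 155 mm long, 14 mm thick; origin under the handle

How it is judged (in metres and radians):
At the end, for the whole second after the job is handed in: Both fasteners are turned at least 1.4 rad (80 degrees) clockwise, and the lid, with nothing pressing on it, stays shut (opening angle below 0.02 rad); every bystander is within 20 mm of where it started (value of joint each of fastener_left, fastener_right above 1.4 rad and value of joint filter_lid below 0.02 rad and distance of each of thread_spool, bead_jar, glue_bottle, tape_roll, pliers, scissors, craft_knife from where it was at the start of the episode below 0.02 m); the robot touches nothing.
It fails at once if the lid is lifted or pulled open (beyond 0.12 rad) (value of joint filter_lid above 0.12 rad).
It fails at once if a bystander is moved by more than 20 mm or knocked over (distance of any of thread_spool, bead_jar, glue_bottle, tape_roll, pliers, scissors, craft_knife from where it was at the start of the episode above 0.02 m or angle between any of thread_spool, bead_jar, glue_bottle, tape_roll, pliers, scissors, craft_knife's own z axis and vertical above 0.4 rad).
It also fails if it takes over 64 s, if anything falls off the work surface, if the arm or the gripper's body presses on something with over 40 N, if the wrist force passes 120 N, or if a joint passes its speed limit or range.

## Robot

A 6-joint arm with a two-finger parallel gripper is mounted at the origin on the work surface. World frame = base frame: x ahead of the robot, y to its left, z up, the work surface at z = 0. Lengths are in m, angles in degrees, forces in N, time in s.
With the tool pointing down it reaches from about 0.375 to 0.925 m from the base axis. Payload 5.7 kg.
Tool frame: the origin (TCP) lies midway between the tips of the shut fingers; the grasp point (between the pads) lies 19 mm behind it (r.grip_point_offset is the distance from the TCP to the grasp point, in m); z points along the fingers, y is the line along which they close (so a half turn about z gives the same grasp; the last joint's range is limited). The gripper opens to 88 mm and grips with 3 to 60 N. Pads are 20 mm wide; open, the fingers measure 115 mm over their backs; the gripper's body (75 mm by 178 mm) begins 61 mm behind the grasp point.
Start: joints at [61.759, 20.558, 86.54, -0, 72.909, -6.595], TCP at [0.221, 0.558, 0.223] pointing down, gripper open.
Joint ranges: [-170.27, 170.27], [-57.76, 135], [12.27, 136.19], [-55.21, 235.2], [11.17, 155.16], [-170.74, 170.74]. Speed limits (degrees/s): [136.94, 136.94, 180, 180, 180, 180].

## Interface

Orientations are given as a 3x3 rotation matrix whose columns are the frame's x, y, z axes.
In Python, from plant import sensors, optics, r gives the robot as it stands.
- The arm moves only by the tool servo_tool, never from a script. Its argument "series" is a list of rows, each a list of 6 numbers: the shift along the tool's x, y, z in mm, then the turn, a rotation vector about the tool's x, y, z in degrees. A call has 1 to 8 rows; each row is the pose to reach, as a shift and turn from the pose commanded when the call began, along the tool's axes at that moment; what a row does not reach only later rows make up. A row lasts 1/10 s, in which the tool goes at most 50 mm and 8.59 degrees, less where a joint would pass 70% of its speed; a pose out of reach is approached as far as the arm can. A call with a gripper value outside its range is refused whole. "jaw" is the finger opening in mm, from 0 to 87.8, set as the call begins (left out, the last holds). The fingers move at their own pace and stop on an object; "force" is the grip in N (left out, the last holds). Time passes only in rows, so rows that repeat a pose let the fingers close. It gives the time, the measured TCP pose, the force, the opening and the grip force at its end, in the units of the state.
- sensors.get_state(): the state, without advancing time (a new reading comes with each control period).
- optics.snapshot(name): name is "scene" or "top"; returns the picture (400x640x3 uint8, blue, green, red); there is no depth.
- optics.camera_model(name): a dict with "vertical_fov" (degrees; the focal length in pixels is half the picture's height over the tangent of half this angle, whatever the lens; pixels are square), "cx", "cy" (the principal point, pixels), "rvec" (rotation vector, rad) and "tvec" (3), from world to camera coordinates, as OpenCV has them. Camera axes: x right, y down, z forward; pixel columns grow to the right and rows downward; lengths in m; the calibration is good to about 2 mm. A picture is of the moment at which its call begins. camera_model takes no time and is no camera call.
- r.close_job(): hands the job in; it is judged then, once.
The state is a dict: "t": time; "qpos": joint angles; "joint_velocities": joint speeds; "tau": joint torques, N m; "eef_pos": TCP position; "eef_rot": TCP orientation; "force": force on the tool from outside, world axes, zero at the start; "moment": the same for the moment, N m; "grip_width": finger opening in m; "gripper_force": force on a finger pad.
Only numpy, scipy, OpenCV 4.12 (cv2) and the standard library are available. Lean on these libraries where they do the work, as an engineer would, in place of code of your own. Each camera call takes 0.05 s, during which the arm holds its last target. There are 200 camera calls.

## Working session

There is one attempt and no reset: what is moved stays moved. The work goes in short steps, Python scripts to look and compute and a tool call to move; the robot and the scene stay as the last step left them, time stands still between calls to the robot, and variables do not carry over. Pictures are saved under pics/ and viewed, at most 10 in all, crops included, and the job is handed in when it is done.

Besides the shell and the picture viewer there is one more tool, called after "Call:" as name(argument=value, ...), one argument or row to a line, values as JSON. servo_tool: Moves the arm, as the interface text tells. Its arguments: {"type":"object","properties":{"series":{"type":"array","items":{"type":"array","items":{"type":"number"}}},"jaw":{"type":"number"},"force":{"type":"number"}},"required":["series"]}

```bash
mkdir -p pics
python3 - <<'E'
from plant import sensors, optics, r
import cv2
for n in("scene","top"):
    cv2.imwrite(f"pics/{n}0.png",optics.snapshot(n)); print(optics.camera_model(n))
s=sensors.get_state();print(s['t'],s['eef_pos'],s['eef_rot'],s['force'],s['grip_width'])
E
```

```text
{'vertical_fov': 42.60331483950485, 'cx': 319.6965504765109, 'cy': 196.44108589575072, 'rvec': array([ 0.30888542, -2.9315637 ,  0.93454251]), 'tvec': array([0.60502427, 0.13659511, 1.10467296])}
{'vertical_fov': 45.34341546401299, 'cx': 321.08985919514265, 'cy': 196.62166820184356, 'rvec': array([ 2.08534754, -2.13949943,  0.18819091]), 'tvec': array([0.05579014, 0.62516446, 1.09121362])}
0.1 [0.22104097 0.55714347 0.22190923] [[-9.29487827e-01  3.68852005e-01 -7.59954176e-04]
 [ 3.68852745e-01  9.29486734e-01 -1.43622902e-03]
 [ 1.76611373e-04 -1.61526857e-03 -9.99998680e-01]] [-0.38245223  0.34334336 -0.3467194 ] 0.08827724468046272
```

View pics/scene0.png

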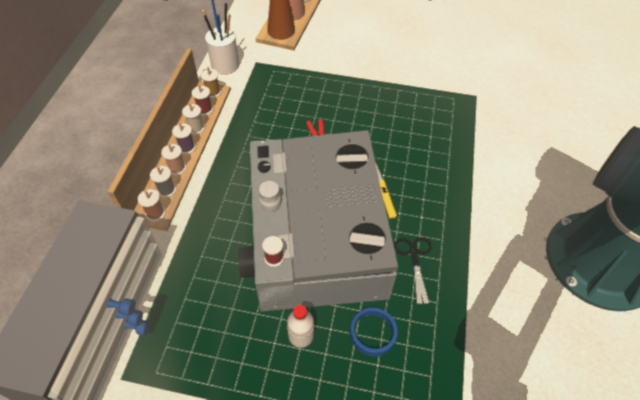

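View pics/top0.png

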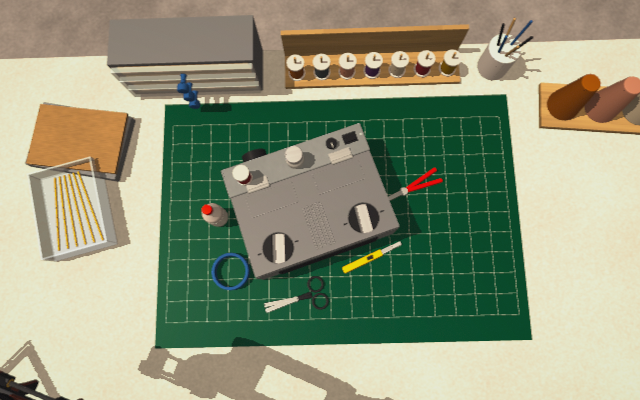

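The scene view shows the rotors near (352,157) (right) and (368,238) (left). In the top view they're near (278,248) (left) and (364,218) (right). The slots are pale and close to square to the free edge. I'll triangulate the rotors and measure the slot angles.

```bash
cat > h.py <<'E'
from plant import sensors, optics, r
import cv2, numpy as np
def cam(n):
    m=optics.camera_model(n); f=200/np.tan(np.radians(m['vertical_fov']/2))
    K=np.array([[f,0,m['cx']],[0,f,m['cy']],[0,0,1]]); R=cv2.Rodrigues(m['rvec'])[0]; return K,R,m['tvec']
def ray(n,p,z):
    K,R,t=cam(n); d=R.T@np.linalg.inv(K)@[p[0],p[1],1.]; c=-R.T@t; return c+d*(z-c[2])/d[2]
def blob(img,c,rad):
    """rotor: convex hull of dark pixels near c (px, and hull)"""
    g=cv2.cvtColor(img,cv2.COLOR_BGR2GRAY); m=np.zeros_like(g); cv2.circle(m,c,rad,255,-1)
    d=((g<60)&(m>0)).astype(np.uint8)*255; d=cv2.morphologyEx(d,cv2.MORPH_OPEN,np.ones((3,3)))
    w=((g>135)&(m>0)).astype(np.uint8)
    return d,w
E
python3 - <<'E'
from h import *
P={}
for n,cs in(("top",[(278,248),(364,218)]),("scene",[(368,238),(352,157)])):
    img=cv2.imread(f"pics/{n}0.png")
    for i,c in enumerate(cs):
        d,w=blob(img,c,21)
        pts=cv2.findNonZero(d); h=cv2.convexHull(pts); e=cv2.fitEllipse(h)
        hm=np.zeros_like(d); cv2.fillConvexPoly(hm,h,1)
        ww=np.argwhere((w>0)&(hm>0))[:,::-1]
        P[n,i]=e[0]
        Wp=np.array([ray(n,p,.133)[:2] for p in ww]); C=np.cov(Wp.T); v,V=np.linalg.eigh(C)
        print(n,i,e,ray(n,e[0],.142),len(ww),"slot c",ray(n,ww.mean(0),.128),"dir",np.degrees(np.arctan2(V[1,1],V[0,1])),np.sqrt(12*v))
for i in(0,1):
    A=[];
    M=[cam(n)[0]@np.c_[cam(n)[1],cam(n)[2]] for n in("top","scene")]
    X=cv2.triangulatePoints(M[0],M[1],np.array(P["top",i],float).reshape(2,1),np.array(P["scene",i],float).reshape(2,1));print((X[:3]/X[3]).T)
a=np.hstack([cv2.resize(cv2.imread("pics/top0.png")[190:290,230:410],None,fx=4,fy=4)])
b=cv2.resize(cv2.imread("pics/scene0.png")[130:280,310:430],(320,400)); cv2.imwrite("pics/crop.png",cv2.resize(np.hstack([a,b]),(800,308)))
E
```

```text
top 0 ((277.6944580078125, 247.6016845703125), (28.587583541870117, 30.125530242919922), 78.7692642211914) [0.49926162 0.13649804 0.142     ] 231 slot c [0.50096146 0.13365907 0.128     ] dir -178.53374853221848 [0.02132055 0.05318546]
top 1 ((363.1290283203125, 217.35890197753906), (28.04557991027832, 30.152116775512695), 88.47511291503906) [ 0.56123632 -0.05322236  0.142     ] 246 slot c [ 0.56381135 -0.05583633  0.128     ] dir -167.63356236178117 [0.02309436 0.05362787]
scene 0 ((366.94989013671875, 237.8425750732422), (29.567354202270508, 32.849281311035156), 97.66048431396484) [0.50050113 0.13854058 0.142     ] 260 slot c [0.50068592 0.13261769 0.128     ] dir -176.5512042705982 [0.02042512 0.05308928]
scene 1 ((351.75775146484375, 156.25527954101562), (23.346647262573242, 28.48159408569336), 92.2626724243164) [ 0.56197456 -0.05145646  0.142     ] 153 slot c [ 0.56261822 -0.05968689  0.128     ] dir -165.7305062017989 [0.01699724 0.05344179]
[[0.50005869 0.13676909 0.13895581]]
[[ 0.56190263 -0.05343507  0.13955944]]
```

View pics/crop.png

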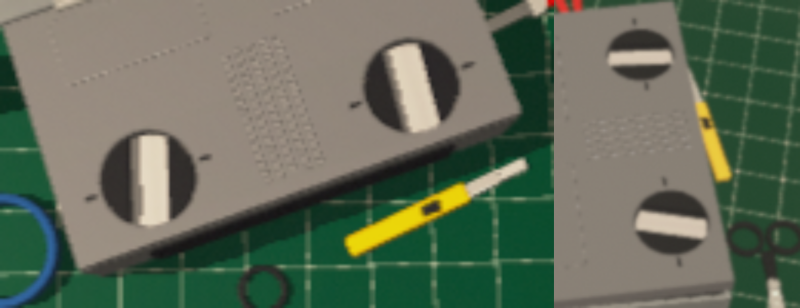

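Rotor spacing comes out at 199.9 mm, which matches the 200 mm given. That puts L at (0.4995, 0.1368) and R at (0.5615, -0.0532), with unit yaw about 18.1°. The left slot points at about 2.5° and the right at about 13°. I'll write a planner that tracks the commanded pose.

```bash
cat > plan.py <<'E'
import numpy as np, json, os, sys
from scipy.spatial.transform import Rotation as Ro
from plant import sensors
def rot(a):
    a=np.radians(a); return np.array([[-np.sin(a),np.cos(a),0],[np.cos(a),np.sin(a),0],[0,0,-1.]])
F="cmd.json"
def load(): return json.load(open(F)) if os.path.exists(F) else [221,558,223,68.35]
def plan(targets,save=True):
    """targets: x,y,z mm, y-axis angle deg; prints rows; the last becomes the commanded pose"""
    c=load(); R=rot(c[3]); rows=[]
    for t in targets:
        d=R.T@(np.array(t[:3])-c[:3]); rows.append([round(float(v),1) for v in d]+[0,0,round(float(c[3]-t[3]),1)])
    print(json.dumps(rows)); l=rows[-1]
    json.dump(list(np.array(c[:3])+R@l[:3])+[c[3]-l[5]],open(F,"w"))
L=np.array([499.5,136.8]); Rr=np.array([561.5,-53.2])
def sw(C,a,z,off=10,push=0):
    """tip at off mm along slot direction a from C (toward robot), pushed clockwise by push"""
    u=-np.array([np.cos(np.radians(a)),np.sin(np.radians(a))]); n=np.array([u[1],-u[0]])
    return [*(C+off*u+push*n),z,a]
def st():
    s=sensors.get_state(); e=s['eef_rot']; print("t",round(s['t'],2),"p",np.round(np.array(s['eef_pos'])*1e3,1),"a",round(float(np.degrees(np.arctan2(e[1][1],e[0][1]))),1),"F",np.round(s['force'],1),"M",np.round(s['moment'],2),"cmd",np.round(load(),1),"w",s['grip_width'])
E
python3 -c "
from plan import *
t=sw(L,2.5,190)
c=np.array(load()); plan([c+(np.array(t)-c)*k/8 for k in range(1,8)]+[t])"
```

```text
[[-50.6, -36.6, 4.1, 0, 0, 8.2], [-101.3, -73.2, 8.2, 0, 0, 16.5], [-151.9, -109.8, 12.4, 0, 0, 24.7], [-202.6, -146.4, 16.5, 0, 0, 32.9], [-253.2, -183.0, 20.6, 0, 0, 41.2], [-303.8, -219.6, 24.8, 0, 0, 49.4], [-354.5, -256.2, 28.9, 0, 0, 57.6], [-405.1, -292.8, 33.0, 0, 0, 65.8]]
```

Call:
servo_tool(
  series=[
    [-25, -18, 0, 0, 0, 4],
    [-50, -37, 0, 0, 0, 8],
    [-76, -55, 0, 0, 0, 12],
    [-101, -73, 0, 0, 0, 16],
    [-127, -91, 0, 0, 0, 20],
    [-152, -110, 0, 0, 0, 25],
    [-177, -128, 0, 0, 0, 29],
    [-203, -146, 0, 0, 0, 33],
  ],
  jaw=0,
)

```text
t: 0.9
eef_pos: [0.3563, 0.3458, 0.2224]
eef_rot: [[-0.576, 0.817, -0.001], [0.817, 0.576, -0.0], [-0.0, -0.001, -1.0]]
force: [0.1, 0.9, 0.0]
grip_width: 0.0272
gripper_force: 0.0
```

```bash
python3 -c "
from plan import *
json.dump([221,558,223,68.35],open(F,'w')); c=load(); p=np.array(c[:3])+rot(c[3])@[-203,-146,0]; json.dump(list(p)+[c[3]-33],open(F,'w'))
st()
t=sw(L,2.5,170)
c=np.array(load()); plan([c+(np.array(t)-c)*k/7 for k in range(1,7)]+[t,t])"
```

```text
t 0.9 p [356.3 345.8 222.4] a 35.2 F [0.1 0.9 0. ] M [-0.08 -0.   -0.04] cmd [355.8 347.4 223.   35.3] w 0.02715678081530739
[[-35.6, -1.9, 7.6, 0, 0, 4.7], [-71.3, -3.7, 15.1, 0, 0, 9.4], [-106.9, -5.6, 22.7, 0, 0, 14.1], [-142.6, -7.5, 30.3, 0, 0, 18.8], [-178.2, -9.3, 37.9, 0, 0, 23.5], [-213.8, -11.2, 45.4, 0, 0, 28.2], [-249.5, -13.1, 53.0, 0, 0, 32.8], [-249.5, -13.1, 53.0, 0, 0, 32.8]]
```

Call:
servo_tool(
  series=[
    [-35.6, -1.9, 7.6, 0, 0, 4.7],
    [-71.3, -3.7, 15.1, 0, 0, 9.4],
    [-106.9, -5.6, 22.7, 0, 0, 14.1],
    [-142.6, -7.5, 30.3, 0, 0, 18.8],
    [-178.2, -9.3, 37.9, 0, 0, 23.5],
    [-213.8, -11.2, 45.4, 0, 0, 28.2],
    [-249.5, -13.1, 53.0, 0, 0, 32.8],
    [-249.5, -13.1, 53.0, 0, 0, 32.8],
  ],
)

```text
t: 1.7
eef_pos: [0.4915, 0.1328, 0.1687]
eef_rot: [[-0.039, 0.999, -0.0], [0.999, 0.039, -0.001], [-0.001, -0.0, -1.0]]
force: [0.8, 0.2, 0.2]
grip_width: 0.0006
gripper_force: 0.0
```

```bash
python3 -c "
from plan import *
from h import *
st()
i=optics.snapshot('top'); s=optics.snapshot('scene')
cv2.imwrite('pics/c2.png',np.hstack([cv2.resize(i[190:290,220:340],(400,333)),cv2.resize(s[180:280,310:430],(400,333))]))
t=sw(L,2.5,135);plan([sw(L,2.5,160),sw(L,2.5,150),sw(L,2.5,140),t,t])"
```

```text
t 1.7 p [491.5 132.8 168.7] a 2.2 F [0.8 0.2 0.2] M [-0.    0.04 -0.  ] cmd [489.5 136.3 170.    2.5] w 0.0005790423104455449
[[0.0, 0.0, 10.0, 0, 0, 0.0], [0.0, 0.0, 20.0, 0, 0, 0.0], [0.0, 0.0, 30.0, 0, 0, 0.0], [0.0, 0.0, 35.0, 0, 0, 0.0], [0.0, 0.0, 35.0, 0, 0, 0.0]]
```

View pics/c2.png

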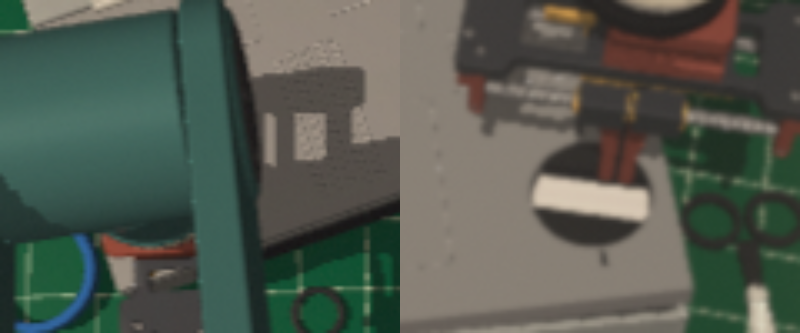

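The scene crop shows the shut fingertips just above the left slot, towards its robot-side end. I'll go down into the slot and let it settle.

Call:
servo_tool(
  series=[
    [0, 0, 0, 0, 0, 0],
    [0, 0, 10, 0, 0, 0],
    [0, 0, 20, 0, 0, 0],
    [0, 0, 25, 0, 0, 0],
    [0, 0, 25, 0, 0, 0],
    [0, 0, 25, 0, 0, 0],
  ],
)

```text
t: 2.4
eef_pos: [0.4896, 0.1362, 0.1444]
eef_rot: [[-0.045, 0.999, -0.001], [0.999, 0.045, -0.0], [-0.0, -0.001, -1.0]]
force: [-0.3, 0.2, 1.1]
grip_width: 0.0006
gripper_force: 0.0
```

```bash
python3 -c "
from plan import *
c=load(); c[2]=145; json.dump(c,open(F,'w')); st()
K=__import__('h'); 
for n in('scene',):
    k,R,t=K.cam(n); import cv2
    q=k@(R@np.array([.4895,.1363,.144])+t); print(q[:2]/q[2])
s=K.optics.snapshot('scene'); cv2.imwrite('pics/c3.png',cv2.resize(s[190:280,320:420],(800,600),interpolation=cv2.INTER_CUBIC))
"
```

```text
t 2.4 p [489.6 136.2 144.4] a 2.6 F [-0.3  0.2  1.1] M [-0.09  0.05 -0.05] cmd [489.5 136.3 145.    2.5] w 0.0006057112054561782
[373.02479274 237.36314768]
```

View pics/c3.png

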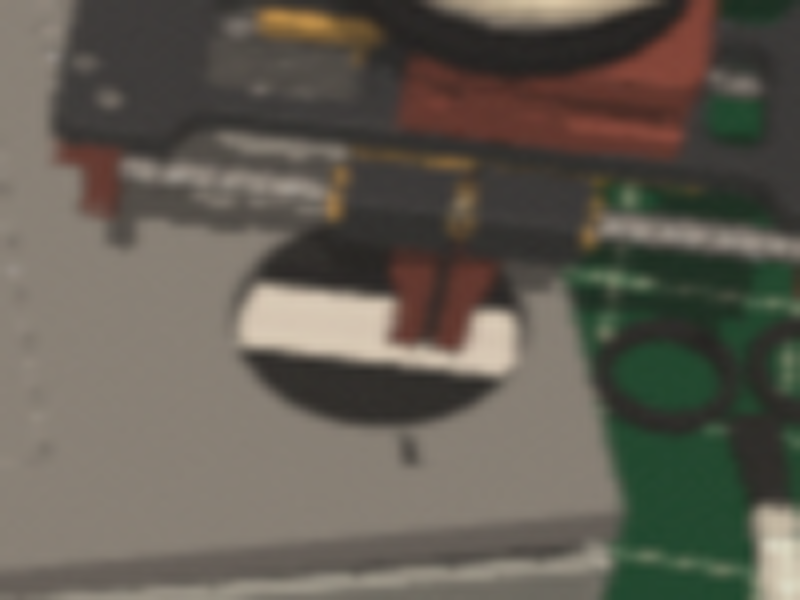

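The tips taper to about 17 mm along the slot and sit mid-width in it. That leaves room to offset them 15 mm. Now I'll go in and press.

```bash
python3 -c "
from plan import *
plan([sw(L,2.5,z,15) for z in (138,132,129,126,123,120,118,118)])"
```

```text
[[0.0, -5.0, 7.0, 0, 0, 0.0], [0.0, -5.0, 13.0, 0, 0, 0.0], [0.0, -5.0, 16.0, 0, 0, 0.0], [0.0, -5.0, 19.0, 0, 0, 0.0], [0.0, -5.0, 22.0, 0, 0, 0.0], [0.0, -5.0, 25.0, 0, 0, 0.0], [0.0, -5.0, 27.0, 0, 0, 0.0], [0.0, -5.0, 27.0, 0, 0, 0.0]]
```

Call:
servo_tool(
  series=[
    [0, -5, 7, 0, 0, 0],
    [0, -5, 13, 0, 0, 0],
    [0, -5, 16, 0, 0, 0],
    [0, -5, 19, 0, 0, 0],
    [0, -5, 22, 0, 0, 0],
    [0, -5, 25, 0, 0, 0],
    [0, -5, 27, 0, 0, 0],
    [0, -5, 27, 0, 0, 0],
  ],
)

```text
t: 3.25
eef_pos: [0.4842, 0.1356, 0.1198]
eef_rot: [[-0.045, 0.999, -0.001], [0.999, 0.045, -0.0], [-0.0, -0.001, -1.0]]
force: [-11.0, -1.8, 28.0]
grip_width: 0.0002
gripper_force: 14.0
```

```bash
python3 -c "
from plan import *
st()
plan([sw(L,2.5,118,15,k) for k in (1,2,3,4)]+[sw(L,2.5-k,118,15,4) for k in (4,8,12,16)])"
```

```text
t 3.25 p [484.2 135.6 119.8] a 2.6 F [-11.   -1.8  28. ] M [-0.5   1.82  0.03] cmd [484.5 136.1 118.    2.5] w 0.0002461863357329616
[[1.0, 0.0, 0.0, 0, 0, 0.0], [2.0, 0.0, 0.0, 0, 0, 0.0], [3.0, 0.0, 0.0, 0, 0, 0.0], [4.0, 0.0, 0.0, 0, 0, 0.0], [5.1, 0.3, 0.0, 0, 0, 4.0], [6.1, 0.7, 0.0, 0, 0, 8.0], [7.1, 1.2, 0.0, 0, 0, 12.0], [8.0, 1.7, 0.0, 0, 0, 16.0]]
```

```bash
python3 -c "
from plan import *
json.dump(sw(L,2.5,118,15),open(F,'w'))
plan([sw(L,2.5,119,15,k) for k in (2,4)]+[sw(L,2.5-k,119,15,4) for k in (4,8,12,16,20,24)])"
```

```text
[[2.0, -0.0, -1.0, 0, 0, 0.0], [4.0, -0.0, -1.0, 0, 0, 0.0], [5.0, 0.3, -1.0, 0, 0, 4.0], [6.0, 0.7, -1.0, 0, 0, 8.0], [7.0, 1.2, -1.0, 0, 0, 12.0], [8.0, 1.7, -1.0, 0, 0, 16.0], [8.9, 2.3, -1.0, 0, 0, 20.0], [9.8, 2.9, -1.0, 0, 0, 24.0]]
```

Call:
servo_tool(
  series=[
    [2, 0, -1, 0, 0, 0],
    [4, 0, -1, 0, 0, 0],
    [5, 0.3, -1, 0, 0, 4],
    [6, 0.7, -1, 0, 0, 8],
    [7, 1.2, -1, 0, 0, 12],
    [8, 1.7, -1, 0, 0, 16],
    [8.9, 2.3, -1, 0, 0, 20],
    [9.8, 2.9, -1, 0, 0, 24],
  ],
)

```text
t: 4.05
eef_pos: [0.4874, 0.1446, 0.12]
eef_rot: [[0.368, 0.93, 0.0], [0.93, -0.368, -0.002], [-0.002, 0.001, -1.0]]
force: [-5.7, -5.6, 17.3]
grip_width: 0.0005
gripper_force: 8.8
```

```bash
python3 -c "
from plan import *
st()
plan([sw(L,2.5-24-k,119,15,4) for k in (4,8,12,16,20,24,28,32)])"
```

```text
t 4.05 p [487.4 144.6 120. ] a -21.6 F [-5.7 -5.6 17.3] M [-1.07  1.09 -0.06] cmd [487.  146.1 119.  -21.5] w 0.0004933026719594176
[[1.0, 0.4, 0.0, 0, 0, 4.0], [2.0, 0.7, 0.0, 0, 0, 8.0], [3.0, 1.2, 0.0, 0, 0, 12.0], [3.9, 1.7, 0.0, 0, 0, 16.0], [4.9, 2.3, 0.0, 0, 0, 20.0], [5.7, 3.0, 0.0, 0, 0, 24.0], [6.5, 3.7, 0.0, 0, 0, 28.0], [7.3, 4.4, 0.0, 0, 0, 32.0]]
```

Call:
servo_tool(
  series=[
    [1.0, 0.4, 0, 0, 0, 4],
    [2.0, 0.7, 0, 0, 0, 8],
    [3.0, 1.2, 0, 0, 0, 12],
    [3.9, 1.7, 0, 0, 0, 16],
    [4.9, 2.3, 0, 0, 0, 20],
    [5.7, 3.0, 0, 0, 0, 24],
    [6.5, 3.7, 0, 0, 0, 28],
    [7.3, 4.4, 0, 0, 0, 32],
  ],
)

```text
t: 4.85
eef_pos: [0.4935, 0.1502, 0.12]
eef_rot: [[0.805, 0.593, -0.001], [0.593, -0.805, -0.001], [-0.001, 0.001, -1.0]]
force: [-6.8, -3.3, 18.4]
grip_width: 0.0005
gripper_force: 9.4
```

```bash
python3 -c "
from plan import *
st()
plan([sw(L,-53.5-k,119,15,4) for k in (4,8,12,16,18.4,18.4)])"
```

```text
t 4.85 p [493.5 150.2 120. ] a -53.6 F [-6.8 -3.3 18.4] M [-0.72  1.41 -0.04] cmd [493.8 151.2 119.  -53.5] w 0.0004908102148191821
[[1.1, 0.3, 0.0, 0, 0, 4.0], [2.1, 0.7, 0.0, 0, 0, 8.0], [3.1, 1.2, 0.0, 0, 0, 12.0], [4.0, 1.7, 0.0, 0, 0, 16.0], [4.6, 2.1, 0.0, 0, 0, 18.4], [4.6, 2.1, 0.0, 0, 0, 18.4]]
```

Call:
servo_tool(
  series=[
    [1.1, 0.3, 0, 0, 0, 4],
    [2.1, 0.7, 0, 0, 0, 8],
    [3.1, 1.2, 0, 0, 0, 12],
    [4.0, 1.7, 0, 0, 0, 16],
    [4.6, 2.1, 0, 0, 0, 18.4],
    [5.5, 2.4, 0, 0, 0, 18.4],
    [6.5, 2.7, 0, 0, 0, 18.4],
    [6.5, 2.7, 0, 0, 0, 18.4],
  ],
)

```text
t: 5.65
eef_pos: [0.4982, 0.1518, 0.1199]
eef_rot: [[0.95, 0.312, -0.005], [0.312, -0.95, -0.002], [-0.005, 0.0, -1.0]]
force: [-12.1, -3.5, 24.1]
grip_width: 0.0006
gripper_force: 16.1
```

```bash
python3 -c "
from plan import *
a=np.radians(-53.5); x=np.array([-np.sin(a),np.cos(a)]);y=np.array([np.cos(a),np.sin(a)])
b=np.array(sw(L,-53.5,119,15,4)[:2])+6.5*x+2.7*y
json.dump([*b,119,-71.9],open(F,'w'))
st(); print(sw(L,-71.9,119,15,4))"
```

```text
t 5.65 p [498.2 151.8 119.9] a -71.8 F [-12.1  -3.5  24.1] M [-0.73  2.25  0.04] cmd [500.6 152.9 119.  -71.9] w 0.0006444640236242317
[np.float64(498.6419164820502), np.float64(152.3004416929397), 119, -71.9]
```

Contact is firm at the end, consistent with the stop. I'll back off, lift out and move to the right fastener.

```bash
python3 -c "
from plan import *
plan([sw(L,-71.9,119,15,3),sw(L,-71.9,125,15,0),sw(L,-71.9,140,15,0),sw(L,-71.9,160,15,0)])
a=np.array(load());t=np.array(sw(Rr,13,165,15)); print(len(a))
plan([a+(t-a)*k/12 for k in range(1,7)]);a=np.array(load());plan([a+(t-a)*k/6 for k in range(1,7)]+[t,t])"
```

```text
[[-3.1, -0.0, 0.0, 0, 0, 0.0], [-6.1, -0.0, -6.0, 0, 0, 0.0], [-6.1, -0.0, -21.0, 0, 0, 0.0], [-6.1, -0.0, -41.0, 0, 0, 0.0]]
4
[[-1.3, 17.8, -0.4, 0, 0, -7.1], [-2.5, 35.6, -0.8, 0, 0, -14.1], [-3.8, 53.4, -1.2, 0, 0, -21.2], [-5.0, 71.2, -1.7, 0, 0, -28.3], [-6.3, 89.0, -2.1, 0, 0, -35.4], [-7.5, 106.8, -2.5, 0, 0, -42.5]]
[[-12.9, 12.3, -0.4, 0, 0, -7.1], [-25.9, 24.5, -0.8, 0, 0, -14.1], [-38.8, 36.8, -1.2, 0, 0, -21.2], [-51.8, 49.1, -1.7, 0, 0, -28.3], [-64.7, 61.3, -2.1, 0, 0, -35.3], [-77.6, 73.6, -2.5, 0, 0, -42.4], [-77.6, 73.6, -2.5, 0, 0, -42.4], [-77.6, 73.6, -2.5, 0, 0, -42.4]]
```

Call:
servo_tool(
  series=[
    [-3.1, 0, 0, 0, 0, 0],
    [-6.1, 0, -6, 0, 0, 0],
    [-6.1, 0, -21, 0, 0, 0],
    [-6.1, 0, -41, 0, 0, 0],
  ],
)

```text
t: 6.05
eef_pos: [0.4946, 0.1505, 0.1593]
eef_rot: [[0.95, 0.311, -0.001], [0.311, -0.95, -0.0], [-0.001, -0.0, -1.0]]
force: [0.2, 0.7, -0.1]
grip_width: 0.0006
gripper_force: 0.0
```

Call:
servo_tool(
  series=[
    [-1.3, 17.8, -0.4, 0, 0, -7.1],
    [-2.5, 35.6, -0.8, 0, 0, -14.1],
    [-3.8, 53.4, -1.2, 0, 0, -21.2],
    [-5.0, 71.2, -1.7, 0, 0, -28.3],
    [-6.3, 89.0, -2.1, 0, 0, -35.4],
    [-7.5, 106.8, -2.5, 0, 0, -42.5],
  ],
)

```text
t: 6.65
eef_pos: [0.5218, 0.0461, 0.1621]
eef_rot: [[0.486, 0.874, 0.001], [0.874, -0.486, -0.0], [0.0, 0.001, -1.0]]
force: [-0.1, 1.1, -0.2]
grip_width: 0.0005
gripper_force: 0.0
```

Call:
servo_tool(
  series=[
    [-12.9, 12.3, -0.4, 0, 0, -7.1],
    [-25.9, 24.5, -0.8, 0, 0, -14.1],
    [-38.8, 36.8, -1.2, 0, 0, -21.2],
    [-51.8, 49.1, -1.7, 0, 0, -28.3],
    [-64.7, 61.3, -2.1, 0, 0, -35.3],
    [-77.6, 73.6, -2.5, 0, 0, -42.4],
    [-77.6, 73.6, -2.5, 0, 0, -42.4],
    [-77.6, 73.6, -2.5, 0, 0, -42.4],
  ],
)

```text
t: 7.45
eef_pos: [0.5473, -0.0567, 0.1645]
eef_rot: [[-0.222, 0.975, -0.0], [0.975, 0.222, 0.0], [0.0, -0.0, -1.0]]
force: [-1.2, -0.1, -0.4]
grip_width: 0.0008
gripper_force: 0.0
```

```bash
python3 -c "
from plan import *
from h import *
st()
s=optics.snapshot('scene'); cv2.imwrite('pics/c4.png',cv2.resize(s[120:285,300:420],(580,800))[:600] if 0 else cv2.resize(s[120:285,290:430],(509,600),interpolation=cv2.INTER_CUBIC))
plan([sw(Rr,13,z,15) for z in (155,147,139,132,127,122,119,119)])"
```

```text
t 7.45 p [547.3 -56.7 164.5] a 12.8 F [-1.2 -0.1 -0.4] M [-0.06  0.05 -0.01] cmd [546.9 -56.5 165.   13. ] w 0.0007848846983485822
[[-0.0, -0.0, 10.0, 0, 0, -0.0], [-0.0, -0.0, 18.0, 0, 0, -0.0], [-0.0, -0.0, 26.0, 0, 0, -0.0], [-0.0, -0.0, 33.0, 0, 0, -0.0], [-0.0, -0.0, 38.0, 0, 0, -0.0], [-0.0, -0.0, 43.0, 0, 0, -0.0], [-0.0, -0.0, 46.0, 0, 0, -0.0], [-0.0, -0.0, 46.0, 0, 0, -0.0]]
```

View pics/c4.png

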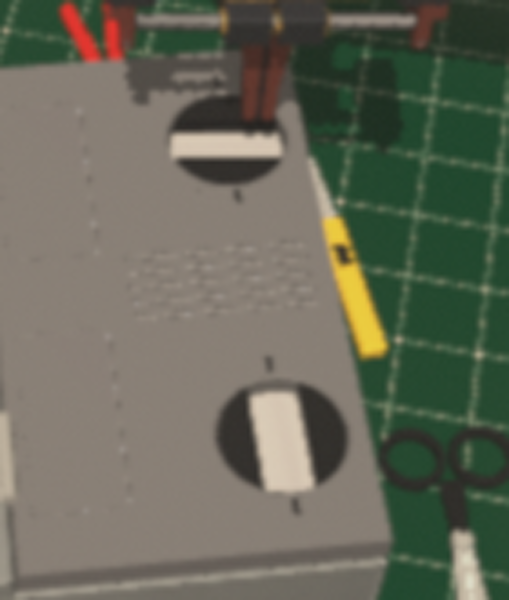

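The left slot now lines up with its tick marks, about (270,362) to (296,505) in the crop, and the front of the lid looks down. The tip hangs over the right slot, so I'll press and turn there.

Call:
servo_tool(
  series=[
    [0, 0, 10, 0, 0, 0],
    [0, 0, 18, 0, 0, 0],
    [0, 0, 26, 0, 0, 0],
    [0, 0, 33, 0, 0, 0],
    [0, 0, 38, 0, 0, 0],
    [0, 0, 43, 0, 0, 0],
    [0, 0, 46, 0, 0, 0],
    [0, 0, 46, 0, 0, 0],
  ],
)

```text
t: 8.3
eef_pos: [0.5472, -0.0568, 0.1201]
eef_rot: [[-0.226, 0.974, -0.0], [0.974, 0.226, -0.0], [-0.0, -0.0, -1.0]]
force: [-5.1, 1.7, 13.7]
grip_width: 0.0005
gripper_force: 7.0
```

```bash
python3 -c "
from plan import *
st()
plan([sw(Rr,13,119,15,k) for k in (2,4)]+[sw(Rr,13-k,119,15,4) for k in (4,8,12,16,20,24)])
plan([sw(Rr,-11-k,119,15,4) for k in (4,8,12,16,20,24,28,32)])
plan([sw(Rr,-43-k,119,15,4) for k in (4,8,12,16,20,24,28)]+[sw(Rr,-71.9,119,15,4.5)])
plan([sw(Rr,-71.9,119,15,k) for k in (5,6,6)])
"
```

```text
t 8.3 p [547.2 -56.8 120.1] a 13.1 F [-5.1  1.7 13.7] M [0.12 0.91 0.  ] cmd [546.9 -56.5 119.   13. ] w 0.0005304121574607728
[[2.0, -0.0, 0.0, 0, 0, -0.0], [4.0, -0.0, 0.0, 0, 0, -0.0], [5.0, 0.3, 0.0, 0, 0, 4.0], [6.0, 0.7, 0.0, 0, 0, 8.0], [7.0, 1.1, 0.0, 0, 0, 12.0], [8.0, 1.7, 0.0, 0, 0, 16.0], [8.9, 2.2, 0.0, 0, 0, 20.0], [9.7, 2.9, 0.0, 0, 0, 24.0]]
[[1.1, 0.3, 0.0, 0, 0, 4.0], [2.1, 0.7, 0.0, 0, 0, 8.0], [3.1, 1.1, 0.0, 0, 0, 12.0], [4.0, 1.7, 0.0, 0, 0, 16.0], [4.9, 2.3, 0.0, 0, 0, 20.0], [5.8, 2.9, 0.0, 0, 0, 24.0], [6.6, 3.6, 0.0, 0, 0, 28.0], [7.4, 4.4, 0.0, 0, 0, 32.0]]
[[1.0, 0.3, 0.0, 0, 0, 4.0], [2.0, 0.7, 0.0, 0, 0, 8.0], [3.0, 1.2, 0.0, 0, 0, 12.0], [3.9, 1.7, 0.0, 0, 0, 16.0], [4.9, 2.3, 0.0, 0, 0, 20.0], [5.7, 2.9, 0.0, 0, 0, 24.0], [6.5, 3.6, 0.0, 0, 0, 28.0], [7.2, 4.0, 0.0, 0, 0, 28.9]]
[[0.5, 0.1, 0.0, 0, 0, 0.0], [1.5, 0.1, 0.0, 0, 0, 0.0], [1.5, 0.1, 0.0, 0, 0, 0.0]]
```

Call:
servo_tool(
  series=[
    [2, 0, 0, 0, 0, 0],
    [4, 0, 0, 0, 0, 0],
    [5, 0.3, 0, 0, 0, 4],
    [6, 0.7, 0, 0, 0, 8],
    [7, 1.1, 0, 0, 0, 12],
    [8, 1.7, 0, 0, 0, 16],
    [8.9, 2.2, 0, 0, 0, 20],
    [9.7, 2.9, 0, 0, 0, 24],
  ],
)

```text
t: 9.1
eef_pos: [0.5485, -0.0486, 0.1202]
eef_rot: [[0.192, 0.981, 0.001], [0.981, -0.192, -0.003], [-0.003, 0.002, -1.0]]
force: [-4.4, -5.8, 13.3]
grip_width: 0.0001
gripper_force: 6.2
```

Call:
servo_tool(
  series=[
    [1.1, 0.3, 0, 0, 0, 4],
    [2.1, 0.7, 0, 0, 0, 8],
    [3.1, 1.1, 0, 0, 0, 12],
    [4.0, 1.7, 0, 0, 0, 16],
    [4.9, 2.3, 0, 0, 0, 20],
    [5.8, 2.9, 0, 0, 0, 24],
    [6.6, 3.6, 0, 0, 0, 28],
    [7.4, 4.4, 0, 0, 0, 32],
  ],
)

```text
t: 9.9
eef_pos: [0.5534, -0.042, 0.1201]
eef_rot: [[0.683, 0.73, -0.0], [0.73, -0.683, -0.003], [-0.002, 0.002, -1.0]]
force: [-6.1, -6.1, 14.5]
grip_width: 0.0004
gripper_force: 7.1
```

Call:
servo_tool(
  series=[
    [1.0, 0.3, 0, 0, 0, 4],
    [2.0, 0.7, 0, 0, 0, 8],
    [3.0, 1.2, 0, 0, 0, 12],
    [3.9, 1.7, 0, 0, 0, 16],
    [4.9, 2.3, 0, 0, 0, 20],
    [5.7, 2.9, 0, 0, 0, 24],
    [6.5, 3.6, 0, 0, 0, 28],
    [7.2, 4.0, 0, 0, 0, 28.9],
  ],
)

```text
t: 10.7
eef_pos: [0.5601, -0.0391, 0.12]
eef_rot: [[0.951, 0.31, -0.002], [0.31, -0.951, -0.002], [-0.003, 0.002, -1.0]]
force: [-9.3, -4.8, 18.6]
grip_width: 0.0006
gripper_force: 10.5
```

Call:
servo_tool(
  series=[
    [0.5, 0.1, 0, 0, 0, 0],
    [1.5, 0.1, 0, 0, 0, 0],
    [1.5, 0.1, 0, 0, 0, 0],
  ],
)

```text
t: 11.0
eef_pos: [0.5601, -0.0391, 0.12]
eef_rot: [[0.95, 0.312, -0.005], [0.312, -0.95, -0.003], [-0.006, 0.001, -1.0]]
force: [-11.7, -5.7, 19.2]
grip_width: 0.0004
gripper_force: 11.9
```

```bash
python3 -c "
from plan import *
st(); s=sensors.get_state(); d=np.array(s['eef_pos'])[:2]*1e3-Rr; print(d, d@[.951,.311])
plan([sw(Rr,-71.9,119,15,3),sw(Rr,-71.9,125,15,0),sw(Rr,-71.9,140,15,0),sw(Rr,-71.9,170,15,0),sw(Rr,-71.9,210,15,0),sw(Rr,-71.9,240,15,0),[540,-90,240,-71.9],[510,-130,240,-71.9]])
plan([[500,-170,240,-71.9],[470,-210,240,-71.9],[440,-245,240,-71.9],[410,-280,240,-71.9],[380,-310,240,-71.9],[380,-310,240,-71.9]])
"
```

```text
t 11.0 p [560.1 -39.1 120. ] a -71.8 F [-11.7  -5.7  19.2] M [-1.09  2.26 -0.04] cmd [562.6 -37.1 119.  -71.9] w 0.00041693032668582827
[-1.38479228 14.14170443] 3.081132621413802
[[-3.0, -0.0, 0.0, 0, 0, 0.0], [-6.0, -0.0, -6.0, 0, 0, 0.0], [-6.0, -0.0, -21.0, 0, 0, 0.0], [-6.0, -0.0, -51.0, 0, 0, 0.0], [-6.0, -0.0, -91.0, 0, 0, 0.0], [-6.0, -0.0, -121.0, 0, 0, 0.0], [-37.9, 43.3, -121.0, 0, 0, 0.0], [-78.8, 72.0, -121.0, 0, 0, 0.0]]
[[-22.0, 34.9, 0.0, 0, 0, 0.0], [-62.9, 63.6, 0.0, 0, 0, 0.0], [-102.3, 87.5, 0.0, 0, 0, 0.0], [-141.7, 111.5, 0.0, 0, 0, 0.0], [-179.5, 130.7, 0.0, 0, 0, 0.0], [-179.5, 130.7, 0.0, 0, 0, 0.0]]
```

The tip didn't move as the force rose, so the right fastener is on its stop. Now I'll lift out and retreat.

Call:
servo_tool(
  series=[
    [-3, 0, 0, 0, 0, 0],
    [-6, 0, -6, 0, 0, 0],
    [-6, 0, -21, 0, 0, 0],
    [-6, 0, -51, 0, 0, 0],
    [-6, 0, -91, 0, 0, 0],
    [-6, 0, -121, 0, 0, 0],
    [-37.9, 43.3, -121, 0, 0, 0],
    [-78.8, 72, -121, 0, 0, 0],
  ],
)

```text
t: 11.8
eef_pos: [0.5148, -0.1287, 0.2413]
eef_rot: [[0.949, 0.315, 0.005], [0.315, -0.949, -0.002], [0.004, 0.004, -1.0]]
force: [-0.2, -0.4, -0.5]
grip_width: 0.0006
gripper_force: 0.0
```

Call:
servo_tool(
  series=[
    [-22, 34.9, 0, 0, 0, 0],
    [-62.9, 63.6, 0, 0, 0, 0],
    [-102.3, 87.5, 0, 0, 0, 0],
    [-141.7, 111.5, 0, 0, 0, 0],
    [-179.5, 130.7, 0, 0, 0, 0],
    [-179.5, 130.7, 0, 0, 0, 0],
  ],
)

```text
t: 12.4
eef_pos: [0.3798, -0.3108, 0.2397]
eef_rot: [[0.952, 0.307, -0.001], [0.307, -0.952, -0.002], [-0.002, 0.001, -1.0]]
force: [1.7, -0.3, -0.1]
grip_width: -0.0001
gripper_force: 0.0
```

Run:
```python
from plan import st
from h import *
st()
out=[]
for n,cs in(("top",[(278,250),(364,220)]),("scene",[(366,240),(350,159)])):
    img=optics.snapshot(n); cv2.imwrite(f"pics/{n}9.png",img)
    for i,c in enumerate(cs):
        d,w=blob(img,c,21); h=cv2.convexHull(cv2.findNonZero(d)); hm=np.zeros_like(d); cv2.fillConvexPoly(hm,h,1)
        ww=np.argwhere((w>0)&(hm>0))[:,::-1]; Wp=np.array([ray(n,p,.12)[:2] for p in ww]); v,V=np.linalg.eigh(np.cov(Wp.T))
        print(n,i,np.degrees(np.arctan2(V[1,1],V[0,1])),np.sqrt(12*v))
    x,y=(220,110) if n=="top" else (240,120)
    out.append(cv2.resize(img[y:y+220,x:x+220],(400,400)))
cv2.imwrite("pics/c9.png",np.hstack(out))
```

```text
t 12.4 p [ 379.8 -310.8  239.7] a -72.1 F [ 1.7 -0.3 -0.1] M [-0.03  0.11 -0.  ] cmd [ 380.  -310.   240.   -71.9] w -0.00011582587655958605
top 0 109.81799857422392 [0.02429592 0.05245989]
top 1 107.75234662388107 [0.02480789 0.05381361]
scene 0 107.21631199677233 [0.02592788 0.05171198]
scene 1 109.99147141357194 [0.02607463 0.04737101]
```

View pics/c9.png

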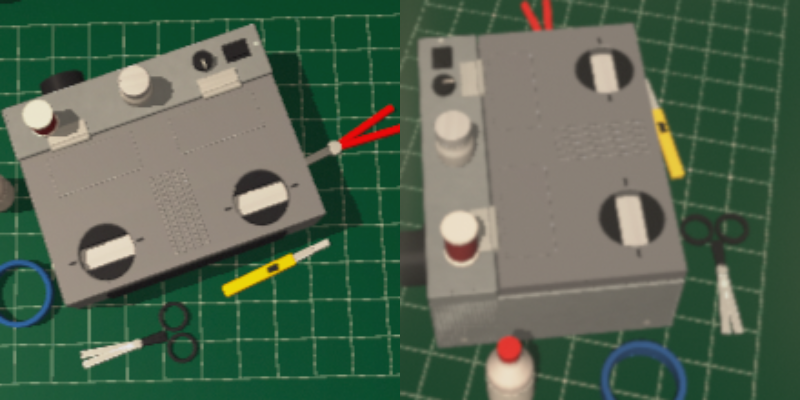

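Both slots read 107–110°, against 108° for fully turned. In both views they line up with the tick marks, the lid is down and nothing else has moved.

```bash
python3 -c "
from plant import r
print(r.close_job())"
```

```text
the job is handed in; nothing more can be done
None
```

Both fasteners are turned clockwise to their stops, the lid is down and staying shut by itself, the hand is clear, and the job was handed in at about 12.5 s; the hand-in returned no verdict.

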